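# Turn a sign tag over through the twist guide

### The job

Take the blue tag from the rack and drop it upright into the mouth of the twisted rod guide, so that the guide turns it half over and it ends lying in the guide's sloping catch tray with its white back up and its blue face down. Leave the red and the green tag in the rack.

Things in the scene. Friction and masses are not known exactly. Their poses are not given: they have to be found in the camera images.
- blue_tag: The tag to turn over: rigid plastic, 46 mm wide (its y), 36 mm high (z), 9 mm thick (x), 30 g; one face blue, back white. Stands on edge, blue face away from the robot, in a 10 mm deep slot of a wooden rack (240 x 60 mm, 14 mm high); its upper 26 mm is free. Origin: centre of its lower edge; z up when standing, x out of the blue face.
- red_tag: Bystander: the same tag with a red face and white back, standing the same way in another slot of the rack. Tags stand in a row 75 mm apart, along the rack's length. Leave it there. Origin and axes as for the blue tag; x out of the red face.
- green_tag: Bystander: the same tag with a green face and white back, standing the same way in another slot of the rack. Tags stand in a row 75 mm apart, along the rack's length. Leave it there. Origin and axes as for the blue tag; x out of the green face.
- guide: Fixed upright rod cage, 130 mm wide. Origin: on the table below the mouth's centre; z up, x to the side of its black tray, y along the slot. Mouth top at z 287 mm, flared to 42 (x) by 76 mm (y); 22 mm lower 23 by 52. A tag let go upright there, lower edge 10 to 15 mm in, falls, is turned half round and lies on the tray (50 deg slope): the face to +x at the mouth ends down.
Things that resemble listed ones, but are neither listed nor needed, are in the scene too. There is more than one size of the blue_tag; the one meant has the size given above.

How it is judged:
By the outcome, as a careful person would: the job done as asked, in the order asked, and still so for the second after the job is handed in, with the robot touching nothing.
It also fails if it takes over 34 s, if anything falls off the work surface, if the arm or the gripper's body presses on something with over 40 N, if the wrist force passes 120 N, or if a joint passes its speed limit or range.

### The arm

A 6-joint arm with a two-finger parallel gripper is mounted at the origin on the work surface. World frame = base frame: x ahead of the robot, y to its left, z up, the work surface at z = 0. Lengths are in m, angles in degrees, forces in N, time in s.
With the tool pointing down it reaches from about 0.25 to 0.725 m from the base axis. Payload 9.7 kg.
Tool frame: the origin (TCP) lies midway between the tips of the shut fingers; the grasp point (between the pads) lies 19 mm behind it (bot.pinch_z is the distance from the TCP to the grasp point, in m); z points along the fingers, y is the line along which they close (so a half turn about z gives the same grasp; the last joint's range is limited). The gripper opens to 85 mm and grips with 20 to 120 N. Pads are 22 mm wide; open, the fingers measure 114 mm over their backs; the gripper's body (76 mm by 85 mm) begins 54 mm behind the grasp point. The pads swing forward as they close: fully open they stand 13 mm farther back than shut.
Start: joints at [75.344, 4.979, 10.078, 95.1, 0, 90], TCP at [0.139, 0.532, 0.231] pointing down, gripper open.
Joint ranges: [-179.16, 179.16], [-48.56, 103.87], [-65.8, 70.77], [-126.05, 130.52], [-82.76, 87.17], [-180, 180]. Speed limits (degrees/s): [127.2, 127.2, 147.25, 180, 180, 180].

### API

Orientations are given as [roll, pitch, yaw] about the fixed x, y, z axes, in that order (R = Rz(yaw) Ry(pitch) Rx(roll)).
In Python, from workcell import sensors, camera, ticket, bot gives the robot as it stands.
- The arm moves only by the shell command python3 -m handwheel 'ROWS' [FORCE]. ROWS is a JSON object of lists of equal length, an entry for each row: "gripper": the opening, from -1 (shut) to 1 (fully open); "slide": the shift along the tool's x, y, z in mm, a list of three; "yaw": the turn about the tool's z in rad. A call has 1 to 8 rows; each row shifts and turns the commanded pose from where the row before left it, along the tool's axes as they then stand; what a row does not reach is not made up. A row lasts 1/12 s, in which the tool goes at most 41.7 mm and 7.16 degrees, less where a joint would pass 70% of its speed; a pose out of reach is approached as far as the arm can. A call is refused whole if a number of a shift passes 41.7 or a number of a turn 0.125, either way. A call with a gripper value outside its range is refused whole. The fingers move at their own pace and stop on an object; FORCE is the grip in N (left out, the last holds). Time passes only in rows, so rows that do not move let the fingers close. It gives the time, the measured TCP pose, the force, the opening and the grip force at its end, in the units of the state.
- sensors.get_obs(): the state, without advancing time (a new reading comes with each control period).
- camera(name): name is "scene" or "top" or "wrist"; returns a dict with "img" (384x512x3 uint8, red, green, blue), "fx", "fy", "cx", "cy" (pixels), "R" (3x3) and "t" (3): a world point X has camera coordinates R X + t. Camera axes: x right, y down, z forward; pixel columns grow to the right and rows downward; lengths in m; the calibration is good to about 2 mm. A picture is of the moment at which its call begins. There is no depth.
- ticket.job_done(): hands the job in; it is judged then, once.
The state is a dict: "time": time; "q": joint angles; "qd": joint speeds; "joint_efforts": joint torques, N m; "ee_pos": TCP position; "tcp_rot": TCP orientation; "wrist_force": force on the tool from outside, world axes, zero at the start; "torque": the same for the moment, N m; "opening": finger opening in m; "grasp_force": force on a finger pad.
Only numpy, scipy, OpenCV 4.12 (cv2) and the standard library are available. Lean on these libraries where they do the work, as an engineer would, in place of code of your own. Each camera call takes 0.05 s, during which the arm holds its last target. There are 200 camera calls.

## Working session

There is one attempt and no reset: what is moved stays moved. The work goes in short steps, Python scripts to look and compute and a shell command to move; the robot and the scene stay as the last step left them, time stands still between calls to the robot, and variables do not carry over. Pictures are saved under pics/ and viewed, at most 10 in all, crops included, and the job is handed in when it is done.

```bash
mkdir -p pics; ls; python3 - <<'E'
from workcell import sensors,camera,bot
import cv2,numpy as np,pickle
o=sensors.get_obs();print(o['time'],o['ee_pos'],o['tcp_rot'],o['opening'],bot.pinch_z)
d={}
for n in("scene","top","wrist"):
    c=camera(n);d[n]=c;print(n,c['fx'],c['cx'],c['cy'],np.round(c['R'],3).tolist(),np.round(c['t'],3).tolist())
pickle.dump(d,open('c0.pkl','wb'))
a=cv2.resize(np.hstack([d['scene']['img'],d['top']['img']]),(800,300),interpolation=cv2.INTER_AREA)
cv2.imwrite('pics/a.png',cv2.cvtColor(d['scene']['img'],4))
cv2.imwrite('pics/b.png',cv2.cvtColor(d['top']['img'],4))
E
```

```text
pics
0.0 [0.13910494 0.53186591 0.23057614] [-1.79922975e+02 -1.00708097e-03  1.65343584e+02] 0.08517342887167952 0.0187
scene 385.72186399338364 262.0097872000382 186.7216706853499 [[-0.377, 0.926, -0.017], [0.686, 0.267, -0.677], [-0.622, -0.267, -0.736]] [0.162, -0.335, 1.121]
top 418.65248155960313 261.08781331886985 186.07463223611896 [[0.024, -0.999, -0.028], [-0.986, -0.019, -0.165], [0.165, 0.032, -0.986]] [0.043, 0.498, 0.817]
wrist 319.9725461007075 256.2638004791274 190.25301986290827 [[0.253, 0.967, -0.001], [0.927, -0.242, 0.288], [0.278, -0.074, -0.958]] [-0.549, -0.036, 0.381]
```

View pics/a.png

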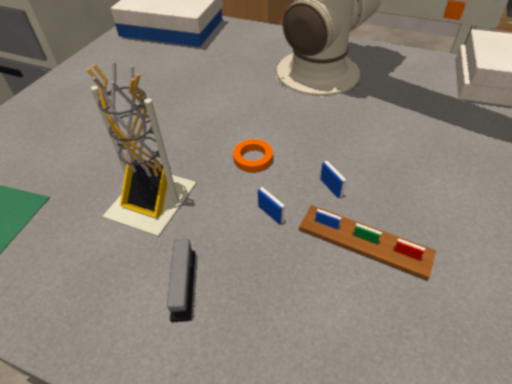

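View pics/b.png

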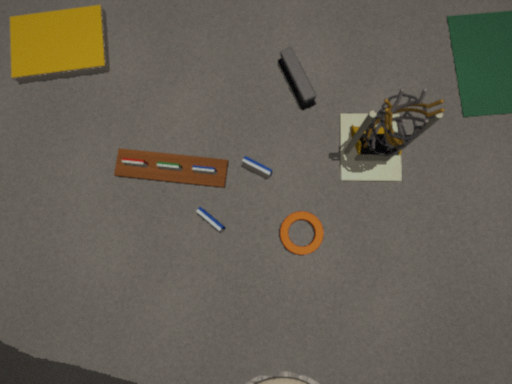

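The scene picture shows three blue candidates: the one in the rack at scene (327,219) / top (203,170), and two free-standing ones at scene (270,205) / top (257,167) and scene (332,180) / top (210,219). The one in the rack, beside the green (367,233) and red (409,248) tags, fits the description. I'll confirm its size in enlarged crops. The guide stands at scene (140,150), with its black tray facing the camera.

```bash
cat > h.py <<'E'
import numpy as np,pickle,cv2
def ray(c,u,v):
    R=np.array(c['R']);t=np.array(c['t']);C=-R.T@t
    return C,R.T@np.array([(u-c['cx'])/c['fx'],(v-c['cy'])/c['fy'],1])
def atz(c,u,v,z):
    C,d=ray(c,u,v);return C+d*(z-C[2])/d[2]
def proj(c,X):
    p=np.array(c['R'])@np.array(X)+c['t'];return np.array([c['fx']*p[0]/p[2]+c['cx'],c['fy']*p[1]/p[2]+c['cy']])
def tri(obs):
    A=np.zeros((3,3));b=np.zeros(3);
    for c,u,v in obs:
        C,d=ray(c,u,v);d=d/np.linalg.norm(d);P=np.eye(3)-np.outer(d,d);A+=P;b+=P@C
    X=np.linalg.solve(A,b);return X,[np.round(proj(c,X)-[u,v],1).tolist() for c,u,v in obs]
def crop(c,x,y,w,h,k):
    im=cv2.cvtColor(c['img'],4)[y:y+h,x:x+w];return cv2.resize(im,None,fx=k,fy=k,interpolation=cv2.INTER_CUBIC)
E
python3 - <<'E'
from h import *
d=pickle.load(open('c0.pkl','rb'))
a=crop(d['scene'],80,60,130,180,3);b=crop(d['top'],325,80,130,110,3) 
im=np.zeros((540,790,3),np.uint8);im[:,:390]=a;im[:330,400:]=b
cv2.imwrite('pics/c.png',im)
a=crop(d['scene'],250,155,200,125,4)
im=np.zeros((600,800,3),np.uint8)
im[:500]=a
im=crop(d['scene'],250,155,190,125,3);b=crop(d['top'],105,135,190,105,4)
b=cv2.resize(b,(760,420));im=cv2.resize(im,(760//2*1,250))
o=np.zeros((600,800,3),np.uint8);o[:420,:760]=b
cv2.imwrite('pics/d.png',o[:420,:760])
E
```

```text
(no output)
```

View pics/c.png

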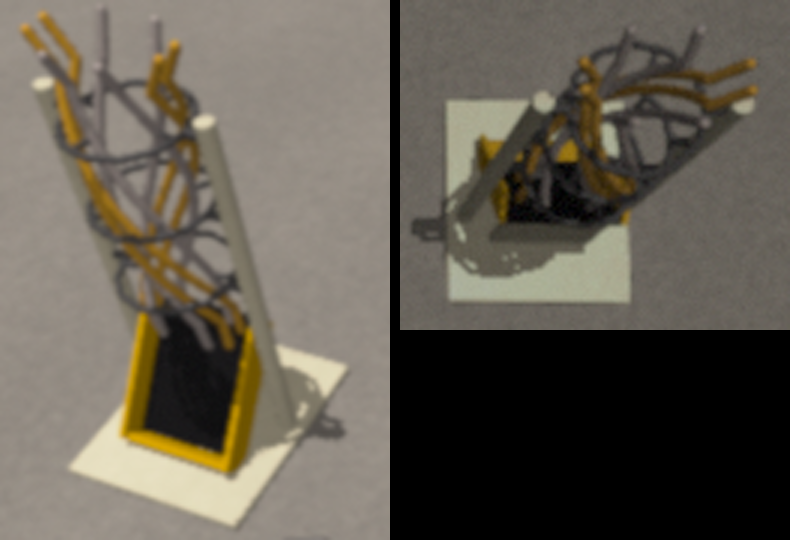

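View pics/d.png

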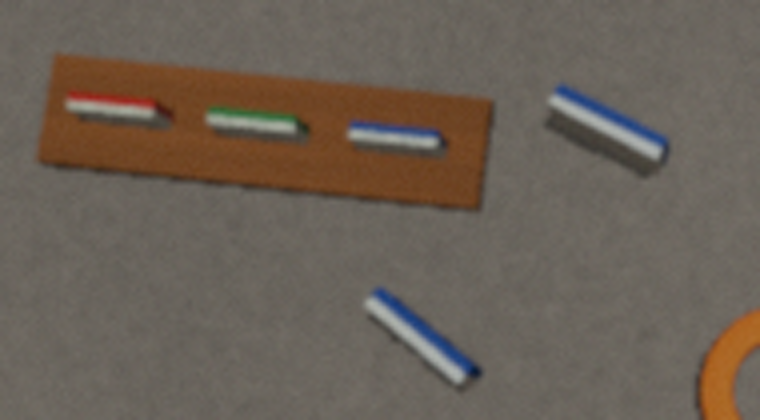

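The crops show the rack's blue tag as 92 crop px long, the same as green (92) and red (90), while the two free-standing blue ones are about 120 and 130 px, so too large. The target is the tag in the rack. The guide's tray faces up in the top view (world +x). The mouth tips are visible as orange end pairs and grey side pairs.

```bash
python3 - <<'E'
from h import *
d=pickle.load(open('c0.pkl','rb'));S=d['scene'];T=d['top']
s=lambda x,y:(S,80+x/3-.33,60+y/3-.33); t=lambda x,y:(T,325+(x-400)/3-.33,80+y/3-.33)
for n,a,b in [('postL',s(43,85),t(742,103)),('postR',s(204,122),t(545,102)),('oL1',s(27,30),t(752,65)),('oL2',s(43,15),t(752,92)),('oR1',s(157,62),t(587,65)),('gN1',s(42,58),t(698,32)),('gN2',s(98,68),t(628,32))]:
    X,e=tri([a,b]);print(n,np.round(X,4),e)
print('tips at z=.287 scene');
for p in [(27,30),(43,15),(157,62),(174,45),(103,10),(155,20),(42,58),(98,68)]: print(p,np.round(atz(*s(*p),.287),4))
print('plate');
for p in [(447,100),(630,102),(447,301),(630,301)]: print(np.round(atz(*t(*p),.003),4))
for p in [(69,467),(236,525),(348,370)]: print(np.round(atz(*s(*p),.003),4))
q=lambda x,y:(T,105+x/4-.375,135+y/4-.375)
print('blue top');
for p in [(350,128),(440,136),(209,114),(299,123),(67,99),(157,107)]: print(np.round(atz(*q(*p),.040),4))
for p in [(54,54),(492,99),(480,209),(40,162)]: print('rack',np.round(atz(*q(*p),.014),4))
for p in [(350,128),(440,136)]: print(proj(S,atz(*q(*p),.040)))
cv2.imwrite('pics/e.png',crop(S,300,195,140,85,5))
E
```

```text
postL [ 0.584  -0.2316  0.2467] [[0.4, 0.1], [0.4, -0.2]]
postR [ 0.5827 -0.1279  0.2472] [[0.2, 0.0], [0.2, -0.1]]
oL1 [ 0.5898 -0.2214  0.2857] [[0.2, 0.1], [0.2, -0.1]]
oL2 [ 0.5758 -0.221   0.2866] [[0.6, 0.2], [0.6, -0.4]]
oR1 [ 0.5895 -0.1406  0.2843] [[0.4, 0.1], [0.4, -0.2]]
gN1 [ 0.6078 -0.1966  0.2847] [[0.8, 0.2], [0.7, -0.5]]
gN2 [ 0.607  -0.1618  0.2862] [[1.1, 0.3], [0.9, -0.6]]
tips at z=.287 scene
(27, 30) [ 0.5914 -0.2199  0.287 ]
(43, 15) [ 0.5762 -0.2218  0.287 ]
(157, 62) [ 0.5929 -0.1382  0.287 ]
(174, 45) [ 0.5766 -0.1393  0.287 ]
(103, 10) [ 0.5607 -0.195   0.287 ]
(155, 20) [ 0.5595 -0.1629  0.287 ]
(42, 58) [ 0.6104 -0.1951  0.287 ]
(98, 68) [ 0.6079 -0.1627  0.287 ]
plate
[ 0.6696 -0.1151  0.003 ]
[ 0.6699 -0.248   0.003 ]
[ 0.5197 -0.114   0.003 ]
[ 0.5221 -0.2434  0.003 ]
[ 0.6693 -0.2445  0.003 ]
[ 0.6688 -0.1151  0.003 ]
[ 0.5241 -0.1141  0.003 ]
blue top
[0.5355 0.1989 0.04  ]
[0.5321 0.1517 0.04  ]
[0.5417 0.2734 0.04  ]
[0.5377 0.2258 0.04  ]
[0.5484 0.349  0.04  ]
[0.545  0.3011 0.04  ]
rack [0.5793 0.368  0.014 ]
rack [0.5583 0.1283 0.014 ]
rack [0.4983 0.1325 0.014 ]
rack [0.5194 0.3708 0.014 ]
[340.41650244 218.68150527]
[316.0683628  210.01654614]
```

View pics/e.png

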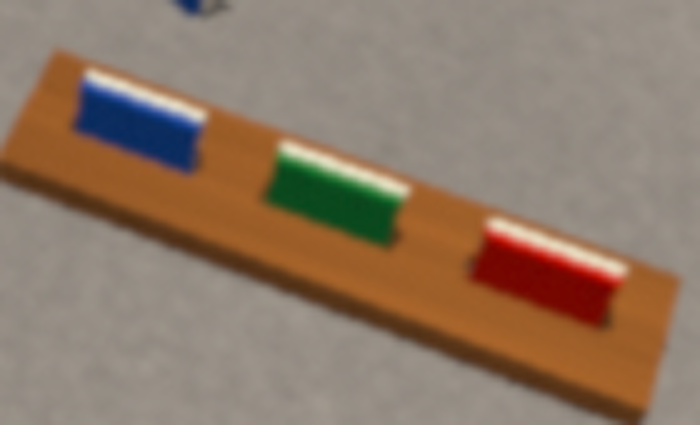

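The crop shows the blue tag's top edge running from (317,209) to (341,217) in the scene image. Both views agree within 1 px on a top height of about 40 mm. The tag centre is about (0.534, 0.175) with yaw about -5°, and the mouth centre is about (0.584, -0.180) with its top at about 0.286. I'll move above the tag now.

```bash
python3 -m handwheel '{"gripper":[0,0,0,0,0,0,0],"slide":[[-33.7,-17.5,5],[-33.7,-17.5,5],[-33.7,-17.5,5],[-33.7,-17.5,5],[-33.7,-17.5,5],[-33.7,-17.5,5],[-33.7,-17.5,5]],"yaw":[0,0,0,0,0,0,0]}' 30
python3 -m handwheel '{"gripper":[0,0,0,0,0,0,0,0],"slide":[[-33.7,-17.5,5],[-33.7,-17.5,5],[-33.7,-17.5,5],[-33.7,-17.5,5],[-33.7,-17.5,5],[-33.7,-17.5,5],[-33.7,-17.5,5],[0,0,0]],"yaw":[0,0,0,0,0,0,0,0.12]}'
python3 -m handwheel '{"gripper":[0,0,0,0,0,0,0,0],"slide":[[0,0,0],[0,0,0],[0,0,0],[0,0,0],[0,0,0],[0,0,0],[0,0,0],[0,0,0]],"yaw":[0.12,0.12,0.12,0.12,0.12,0.12,0.12,0.12]}'
python3 -m handwheel '{"gripper":[0,0,0,0],"slide":[[0,0,0],[0,0,0],[0,0,0],[0,0,0]],"yaw":[0.12,0.12,0.08,0]}'
cat > look.py <<'E'
from h import *; from workcell import camera,sensors; import sys
n=sys.argv[1]; c=camera(n); o=sensors.get_obs(); print(o['time'],np.round(o['ee_pos'],4),np.round(o['tcp_rot'],2),o['opening'],o['grasp_force'])
pickle.dump(c,open(sys.argv[2]+'.pkl','wb')); a=list(map(int,sys.argv[3:8])); cv2.imwrite(f'pics/{sys.argv[2]}.png',crop(c,*a))
from h import proj
for X in [(.534,.1753,.04),(.536,.199,.04),(.532,.152,.04)]: print(np.round(proj(c,X),1))
E
python3 look.py wrist w1 0 0 512 384 1
```

```text
time: 0.73
ee_pos: [0.3373, 0.3524, 0.196]
tcp_rot: [180.0, 0.0, 165.4]
wrist_force: [0.3, 0.4, 1.0]
opening: 0.0431
grasp_force: 0.0
time: 1.4
ee_pos: [0.5367, 0.1715, 0.1592]
tcp_rot: [-179.9, -0.0, 158.5]
wrist_force: [0.5, -0.7, -0.8]
opening: 0.0429
grasp_force: 0.0
time: 2.07
ee_pos: [0.5335, 0.1756, 0.161]
tcp_rot: [-180.0, 0.0, 103.1]
wrist_force: [-0.4, 0.2, 0.3]
opening: 0.0426
grasp_force: 0.0
time: 2.4
ee_pos: [0.5335, 0.1757, 0.161]
tcp_rot: [-180.0, 0.0, 84.9]
wrist_force: [-0.5, -0.1, -0.9]
opening: 0.0428
grasp_force: 0.0
2.45 [0.5335 0.1757 0.161 ] [-1.7998e+02  1.0000e-02  8.5220e+01] 0.0427031703237724 0.0
[258.8 183.7]
[258.7 156.4]
[258.8 209.3]
```

View pics/w1.png

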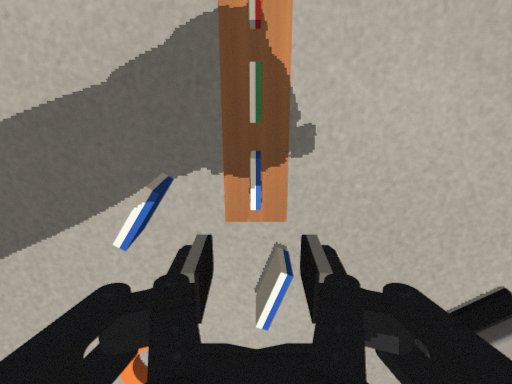

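The wrist view shows the blue tag at columns 250–262, rows 151–211, in the rack. Finger tips are at columns 213 and 300. I'll refine the position numerically.

```bash
python3 - <<'E'
from h import *
c=pickle.load(open('w1.pkl','rb'));im=c['img']
for v in (165,180,195,205): print(v,[tuple(int(k) for k in im[v,u]) for u in range(246,266)])
for u in (253,258): print(u,[(v,tuple(int(k) for k in im[v,u])) for v in list(range(147,158))+list(range(203,215))])
E
```

```text
165 [(98, 66, 42), (97, 65, 39), (94, 64, 45), (101, 74, 55), (144, 126, 107), (170, 160, 144), (171, 162, 146), (170, 161, 143), (167, 159, 142), (146, 142, 137), (29, 56, 107), (26, 57, 105), (25, 54, 105), (27, 55, 106), (46, 58, 97), (84, 64, 53), (98, 64, 39), (100, 64, 38), (104, 69, 43), (97, 64, 36)]
180 [(178, 117, 72), (178, 118, 75), (173, 113, 72), (141, 95, 61), (129, 109, 92), (171, 160, 143), (171, 162, 144), (171, 162, 144), (171, 161, 144), (151, 145, 136), (35, 57, 106), (31, 59, 108), (28, 56, 106), (24, 55, 104), (70, 67, 98), (136, 97, 72), (167, 109, 68), (191, 125, 79), (187, 124, 79), (183, 119, 74)]
195 [(171, 113, 68), (171, 113, 68), (177, 116, 76), (174, 122, 83), (201, 185, 168), (246, 248, 246), (246, 248, 246), (247, 248, 246), (247, 249, 246), (233, 238, 240), (66, 115, 201), (69, 114, 201), (70, 118, 201), (69, 116, 200), (96, 116, 184), (147, 110, 91), (162, 107, 66), (186, 121, 76), (183, 121, 76), (177, 115, 70)]
205 [(171, 112, 71), (173, 114, 71), (172, 112, 69), (179, 125, 85), (219, 194, 171), (246, 249, 245), (247, 249, 246), (246, 248, 245), 
[... 548 characters left out ...]
(207, (246, 248, 245)), (208, (247, 248, 246)), (209, (241, 240, 234)), (210, (196, 150, 110)), (211, (180, 118, 74)), (212, (181, 118, 76)), (213, (180, 118, 73)), (214, (181, 117, 72))]
258 [(147, (99, 65, 41)), (148, (98, 64, 39)), (149, (100, 67, 43)), (150, (87, 63, 55)), (151, (27, 46, 82)), (152, (12, 39, 78)), (153, (15, 39, 78)), (154, (25, 43, 81)), (155, (19, 38, 78)), (156, (23, 44, 80)), (157, (22, 45, 84)), (203, (64, 112, 197)), (204, (67, 113, 199)), (205, (65, 113, 198)), (206, (62, 110, 195)), (207, (64, 112, 196)), (208, (63, 111, 195)), (209, (97, 113, 181)), (210, (159, 116, 95)), (211, (179, 116, 72)), (212, (180, 117, 73)), (213, (179, 118, 74)), (214, (179, 119, 73))]
```

```bash
python3 - <<'E'
from h import *
c=pickle.load(open('w1.pkl','rb'));im=c['img']
print([(v,int(im[v,253].sum())) for v in range(155,164)])
for p in [(255.3,158.5),(255.3,209.5),(255.3,158.5)]: print(np.round(atz(c,*p,.04),4))
print(-np.array(c['R']).T@c['t'])
d=pickle.load(open('c0.pkl','rb'));q=lambda x,y:(d['top'],105+x/4-.375,135+y/4-.375)
for w,t in [((255.3,158.5),(350,129)),((255.3,209.5),(440,136))]:
  X,e=tri([(c,*w),q(*t)]);print(np.round(X,4),e)
E
```

```text
[(155, 349), (156, 358), (157, 360), (158, 430), (159, 477), (160, 477), (161, 477), (162, 473), (163, 471)]
[0.533  0.1975 0.04  ]
[0.5289 0.1521 0.04  ]
[0.533  0.1975 0.04  ]
[0.53896072 0.24933721 0.30502331]
[0.5335 0.1981 0.0448] [[0.5, 0.3], [-0.1, 0.2]]
[0.5303 0.152  0.0418] [[1.6, 0.6], [-0.3, 0.6]]
```

```bash
python3 -m handwheel '{"gripper":[0,0,0,0,0,0,0,0],"slide":[[-1,-2,25],[0,0,25],[0,0,25],[0,0,25],[0,0,20],[0,0,15],[0,0,5],[0,0,0]],"yaw":[0,0,0,0,0,0,0,0]}'
python3 -m handwheel '{"gripper":[-0.3,-0.5,-0.8,-1,-1,-1,-1,-1],"slide":[[0,0,0],[0,0,0],[0,0,0],[0,0,0],[0,0,0],[0,0,0],[0,0,0],[0,0,0]],"yaw":[0,0,0,0,0,0,0,0]}' 30
```

```text
time: 3.12
ee_pos: [0.5306, 0.1746, 0.0199]
tcp_rot: [-179.9, 0.1, 85.3]
wrist_force: [0.2, -1.1, 0.6]
opening: 0.0426
grasp_force: 0.0
time: 3.78
ee_pos: [0.5323, 0.1752, 0.0227]
tcp_rot: [179.9, -0.1, 85.1]
wrist_force: [-0.9, 0.1, 6.7]
opening: 0.0083
grasp_force: 31.7
```

```bash
python3 -m handwheel '{"gripper":[-1,-1,-1,-1,-1,-1,-1,-1],"slide":[[0,0,-5],[0,0,-10],[0,0,-20],[0,0,-41],[0,0,-41],[0,0,-41],[0,0,-41],[0,0,-41]],"yaw":[0,0,0,0,0,0,0,0]}'
python3 -m handwheel '{"gripper":[-1,-1,-1,-1],"slide":[[0,0,-41],[0,0,-29],[0,0,0],[0,0,0]],"yaw":[0,0,0,0]}'
python3 look.py scene s2 200 40 250 240 3; python3 -c "
from h import *
from workcell import sensors
p=sensors.get_obs()['ee_pos'];c=pickle.load(open('s2.pkl','rb'));print(proj(c,p)) "
```

```text
time: 4.45
ee_pos: [0.5308, 0.1747, 0.2643]
tcp_rot: [180.0, -0.0, 85.1]
wrist_force: [1.2, 0.5, -0.5]
opening: 0.0083
grasp_force: 30.9
time: 4.78
ee_pos: [0.5319, 0.175, 0.3338]
tcp_rot: [179.8, -0.1, 85.1]
wrist_force: [0.3, -0.3, -1.1]
opening: 0.008
grasp_force: 30.9
4.8333 [0.5316 0.1749 0.3318] [ 1.7995e+02 -2.0000e-02  8.5130e+01] 0.008426424063626686 30.866383910179138
[328.1 214.4]
[340.4 218.9]
[316.3 210. ]
[352.8972351  72.2551936]
```

```bash
python3 - <<'E'
from h import *
c=pickle.load(open('s2.pkl','rb'));w=None
im=c['img'].astype(int)
m=((im[...,2]>im[...,0]+40)).astype(np.uint8);n,l,s,ce=cv2.connectedComponentsWithStats(m)
for i in range(1,n):
  if s[i,4]>30: print(s[i],np.round(ce[i],1))
i=np.argmin(np.where(s[:,1]>0,s[:,1],999))
cv2.imwrite('pics/s2.png',crop(c,255,30,150,120,5))
E
```

```text
[ 116   12  105   34 1151] [167.6  33.6]
[335  56  38  34 608] [353.1  74.9]
[321 162  22  35 412] [331.  179.3]
[258 189  24  35 425] [269.3 205.9]
```

View pics/s2.png

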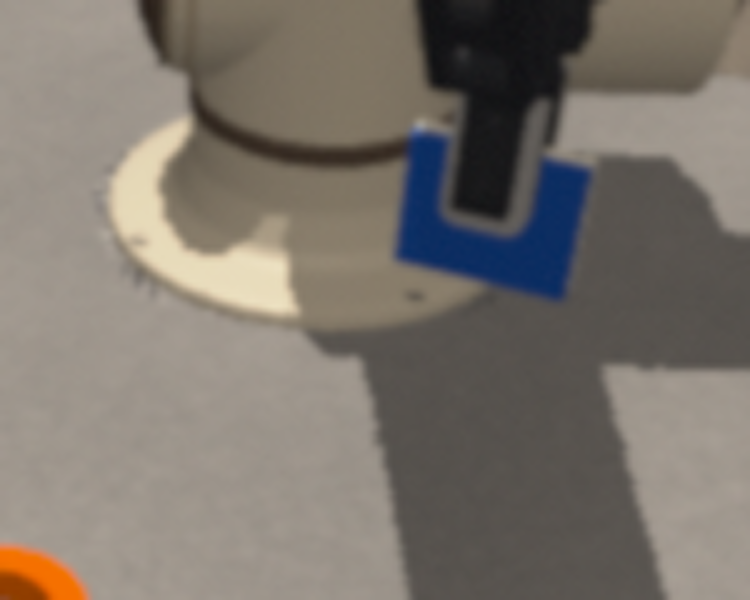

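The scene crop shows the blue tag held upright. Its lower corners are at scene (334.3,81.5) and (367.5,89.5), and its upper corners at about (337.6,54.6) and (373,64). I'll intersect these with the tag plane.

```bash
python3 - <<'E'
from h import *
c=pickle.load(open('s2.pkl','rb'));p=np.array([.5316,.1749,.3318])
n=np.array([.9964,-.085,0])
for q in [(397,258),(563,298),(413,126),(592,168)]:
  C,d=ray(c,255+q[0]/5-.4,30+q[1]/5-.4);X=C+d*(n@(p+.0045*n-C))/(n@d);r=X-p;print(np.round(X,4),'along',np.round(r@np.array([.085,.9964,0]),4),'z',round(r[2],4))
E
```

```text
[0.5342 0.1526 0.3152] along -0.022 z -0.0166
[0.5381 0.1978 0.3156] along 0.0233 z -0.0162
[0.5342 0.1521 0.3531] along -0.0225 z 0.0213
[0.5381 0.1981 0.3527] along 0.0237 z 0.0209
```

```bash
python3 -m handwheel '{"gripper":[-1,-1,-1,-1,-1,-1,-1,-1],"slide":[[0,0,0],[-36,6,0],[-36,6,0],[-36,6,0],[-36,6,0],[-36,6,0],[-36,6,0],[-36,6,0]],"yaw":[-0.085,0,0,0,0,0,0,0]}'
python3 -m handwheel '{"gripper":[-1,-1,-1,-1,-1,-1],"slide":[[-36,6,0],[-36,4,0],[-31.5,0,0],[0,0,0],[0,0,0],[0,0,0]],"yaw":[0,0,0,0,0,0]}'
python3 look.py scene s3 80 30 130 110 6
python3 look.py top t3 340 60 130 100 6
```

```text
time: 5.5
ee_pos: [0.5729, -0.0788, 0.3298]
tcp_rot: [-179.9, -0.0, 90.0]
wrist_force: [1.2, 1.2, -0.2]
opening: 0.0077
grasp_force: 30.9
time: 6.0
ee_pos: [0.5832, -0.1804, 0.3302]
tcp_rot: [-179.9, -0.0, 90.0]
wrist_force: [-0.4, 1.0, 0.7]
opening: 0.0084
grasp_force: 30.9
6.05 [ 0.5833 -0.1799  0.3306] [-1.7993e+02 -4.0000e-02  9.0030e+01] 0.008339905537230562 30.85672616958618
[328.1 214.4]
[340.4 218.9]
[316.3 210. ]
6.1 [ 0.5834 -0.1796  0.331 ] [-1.7996e+02 -2.0000e-02  9.0060e+01] 0.008203248250891436 30.856531262397766
[203.4 167.5]
[192.1 166.4]
[214.5 168.7]
```

View pics/s3.png

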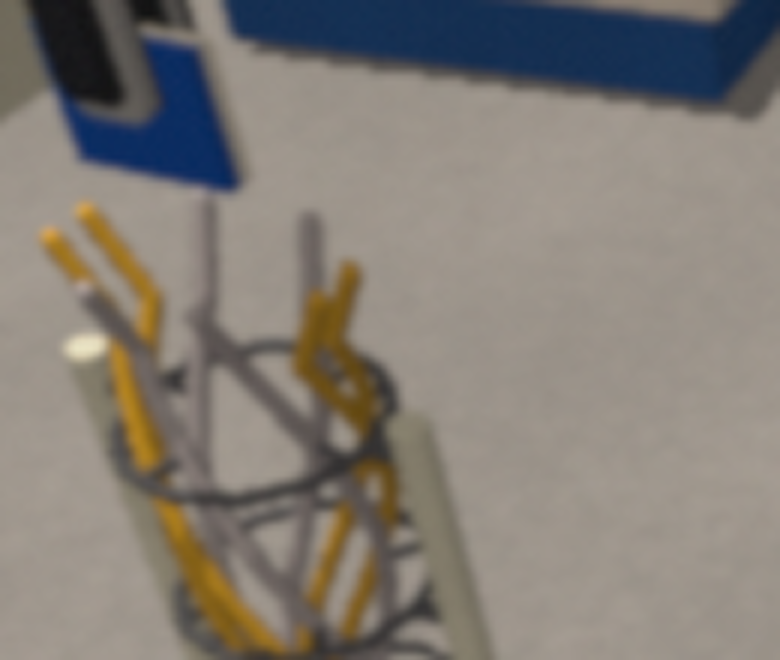

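The scene crop shows the tag held above the mouth, blue face to the tray side, with its lower corners at crop (80,158) and (240,187). The mouth's end pairs are at crop (48,236)/(85,208) and (317,297)/(350,265). The readings say it is centred, but I'll check that by projection before lowering.

```bash
python3 - <<'E'
from h import *
c=pickle.load(open('s3.pkl','rb'))
f=lambda x,y:(c,80+x/6-.42,30+y/6-.42)
for q in [(80,158),(240,187)]:
  C,d=ray(*f(*q));X=C+d*(.5879-C[0])/d[0];print(np.round(X,4))
P=[atz(*f(*q),.287) for q in [(48,236),(85,208),(317,297),(350,265)]];print(np.round(P,4),np.mean(P,0))
E
```

```text
[ 0.5879 -0.2044  0.3113]
[ 0.5879 -0.1553  0.313 ]
[[ 0.5902 -0.223   0.287 ]
 [ 0.5753 -0.2231  0.287 ]
 [ 0.5898 -0.1396  0.287 ]
 [ 0.5742 -0.1405  0.287 ]] [ 0.58235654 -0.18155755  0.287     ]
```

```bash
python3 -m handwheel '{"gripper":[-1,-1,-1,-1,-1],"slide":[[-1,0,10],[0,0,12],[0,0,10],[0,0,6],[0,0,0]],"yaw":[0,0,0,0,0]}'
python3 look.py scene s4 80 30 130 110 6
```

```text
time: 6.52
ee_pos: [0.5832, -0.1805, 0.2921]
tcp_rot: [-179.9, -0.0, 90.1]
wrist_force: [0.9, 0.5, 0.1]
opening: 0.0083
grasp_force: 30.9
6.5667 [ 0.5833 -0.1807  0.2931] [-1.7996e+02 -1.0000e-02  9.0070e+01] 0.008500245586456411 30.86174190044403
[328.1 214.4]
[340.4 218.9]
[316.3 210. ]
```

View pics/s4.png

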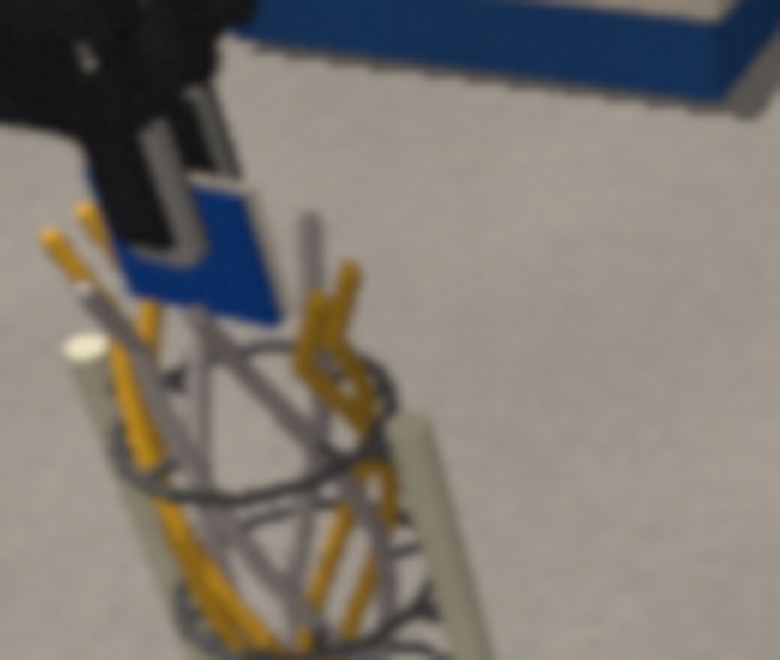

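The tag's lower edge, at crop (130,290) to (278,325), now lies inside the mouth between the rods, with the fingers above the rod tips. I'm releasing it.

```bash
python3 -m handwheel '{"gripper":[0.5,0.5,0.5,0.5,0.5,0.5,0.5,0.5],"slide":[[0,0,0],[0,0,0],[0,0,0],[0,0,0],[0,0,-20],[0,0,-30],[0,0,-30],[0,0,0]],"yaw":[0,0,0,0,0,0,0,0]}'
python3 -m handwheel '{"gripper":[0.5,0.5,0.5,0.5,0.5,0.5,0.5,0.5],"slide":[[30,0,0],[30,0,0],[30,0,0],[0,0,0],[0,0,0],[0,0,0],[0,0,0],[0,0,0]],"yaw":[0,0,0,0,0,0,0,0]}'
python3 -m handwheel '{"gripper":[0.5,0.5,0.5,0.5],"slide":[[0,0,0],[0,0,0],[0,0,0],[0,0,0]],"yaw":[0,0,0,0]}'
python3 look.py scene s5 60 50 380 240 2
```

```text
time: 7.23
ee_pos: [0.5837, -0.1818, 0.38]
tcp_rot: [179.5, 0.2, 90.0]
wrist_force: [-0.5, -0.1, 0.4]
opening: 0.0638
grasp_force: 0.0
time: 7.9
ee_pos: [0.5836, -0.0925, 0.3732]
tcp_rot: [-180.0, 0.0, 89.9]
wrist_force: [-0.1, -0.2, -0.3]
opening: 0.0641
grasp_force: 0.0
time: 8.23
ee_pos: [0.5835, -0.0919, 0.3733]
tcp_rot: [180.0, 0.0, 90.0]
wrist_force: [-0.7, 0.1, -0.5]
opening: 0.0639
grasp_force: 0.0
8.2833 [ 0.5835 -0.0918  0.3732] [-180.     -0.     89.98] 0.06422393810115543 0.0
[328.1 214.4]
[340.4 218.9]
[316.3 210. ]
```

View pics/s5.png

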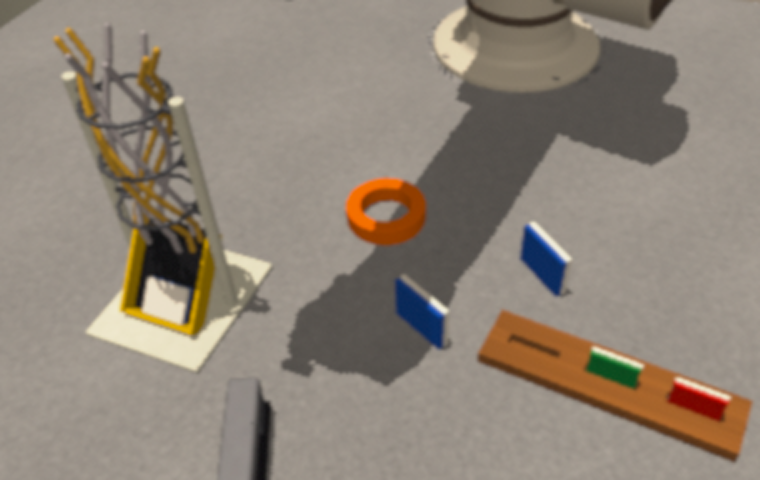

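The tag lies at the bottom of the tray, crop (165,300), white back up. The red and green tags are still in the rack and the arm is clear, so I'm handing in.

```bash
python3 -c "
from workcell import ticket
print(ticket.job_done())"
```

```text
the job is handed in; nothing more can be done
None
```

The blue tag is lying in the guide's catch tray with its white back up, the red and green tags are still in the rack, and the job was handed in at about 8.3 s of the 34 s allowed; the hand-in returned no verdict.

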